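# Open the filter door of a bench dust extractor by its lift-up paddle latch

### The arm

A 6-joint arm with a two-finger parallel gripper is mounted at the origin on the work surface. World frame = base frame: x ahead of the robot, y to its left, z up, the work surface at z = 0. Lengths are in m, angles in rad, forces in N, time in s.
With the tool pointing down it reaches from about 0.3 to 0.775 m from the base axis. Payload 14.6 kg.
Tool frame: the origin (TCP) lies at the very end of the fingers, on their centre line; the grasp point (between the pads) lies 19 mm behind it; x points along the fingers, y is the direction in which the jaws open and shut, and the axes are right-handed (so a half turn about x gives the same grasp; the last joint's range is limited). The gripper opens to 94 mm and grips with 3 to 60 N. Pads are 16 mm wide; open, the fingers measure 119 mm over their backs; the gripper's body (75 mm by 177 mm) begins 78 mm behind the grasp point.
Start: joints at [-1.406, 0.3, 1.521, -0, 1.321, -0.067], TCP at [0.126, -0.535, 0.205] pointing down, gripper open.
Joint ranges: [-3.03, 3.03], [-0.79, 2.21], [0.23, 2.52], [-1.04, 4.18], [0, 3.07], [-2.55, 2.55]. Speed limits (rad/s): [2.22, 2.22, 2.57, 3.14, 3.14, 3.14].

### API

Orientations are given as [roll, pitch, yaw] about the fixed x, y, z axes, in that order (R = Rz(yaw) Ry(pitch) Rx(roll)).
In Python, from station import ctrl, viewer, hand_in gives the robot as it stands. The module is installed in compiled form; this text tells all that it offers.
- The arm moves only by the tool play_rows, never from a script. Its argument "deltas" is a list that holds one entry, the list of rows, each a list of 7 numbers: the shift along the tool's x, y, z in mm, then the turn, a rotation vector about the tool's x, y, z in rad, then the finger opening in mm, from 0 to 94. In form: [[[dx, dy, dz, ax, ay, az, gripper], ...]]. A call has 1 to 10 rows; each row shifts and turns the commanded pose from where the row before left it, along the tool's axes as they then stand; what a row does not reach is not made up. A row lasts 1/10 s, in which the tool goes at most 50 mm and 8.59 degrees, less where a joint would pass 70% of its speed; a pose out of reach is approached as far as the arm can. A call with a gripper value outside its range is refused whole. The fingers move at their own pace and stop on an object; "grip_force" is the grip in N (left out, the last holds). Time passes only in rows, so rows that do not move let the fingers close. It gives the time, the measured TCP pose, the force and the opening at its end, in the units of the state.
- ctrl.get_obs(): the state, without advancing time (a new reading comes with each control period).
- viewer.camera(name): name is "side" or "top"; returns a dict with "img" (420x560x3 uint8, red, green, blue), "fx", "fy", "cx", "cy" (pixels), "rvec" (rotation vector, rad) and "tvec" (3), from world to camera coordinates, as OpenCV has them. Camera axes: x right, y down, z forward; pixel columns grow to the right and rows downward; lengths in m; the calibration is good to about 2 mm. A picture is of the moment at which its call begins. There is no depth.
- hand_in(): hands the job in, once; it reports no verdict.
The state is a dict: "time_s": time; "qpos": joint angles; "joint_vel": joint speeds; "tau": joint torques, N m; "ee_pos": TCP position; "eef_rot": TCP orientation; "force": force on the tool from outside, world axes, zero at the start; "moment": the same for the moment, N m; "grip_width": finger opening in m.
Only numpy, scipy, OpenCV 4.12 (cv2) and the standard library are available. Lean on these libraries where they do the work, as an engineer would, in place of code of your own. Each camera call takes 0.05 s, during which the arm holds its last target.

### The job

The filter in the dust extractor on the jeweller's bench is due for a change, so open its blue service door: lift the red paddle handle gently until you feel it come up firm against its stop, keep it up there while you ease the door off its catch, and swing the door open to at least 65 degrees. Never force the paddle against its stop, wrench at the door while it is still caught, or fling it; then let the paddle go so that it drops back down, stand clear, and leave everything else on the bench and on top of the extractor where it is.

Things in the scene. Friction and masses are not known exactly. Their poses are not given: they have to be found in the camera images.
- extractor: grey sheet-steel dust extractor, fixed on the bench, 220 (its x) x 340 (its y) x 190 mm high; origin at the centre of its underside, z up. Its front, with the blue door, is its -x side and looks more or less to world +y. A steel inlet collar (diameter 80, 35 high) stands on its top at its (25, -85) mm.
- door (a joint): angle of the blue service door, rad: 0 shut, grows as it opens, at most 1.6. Steel panel 230 wide x 154 high x 8 thick in front of the housing, 22 to 176 mm above the bench, about 0.9 kg. Seen from above it opens counter-clockwise about the vertical line through door_hinge. Slightly stiff (about 0.12 N m): it stays where it is left.
- door_hinge (a point): point on the door's vertical hinge line, in the plane of its front face, 155 mm above the bench, at the end nearer the robot. Its axes turn with the door: x at right angles to the door, into the extractor when shut; y along the door from the hinge to the free edge; z up.
- paddle (a joint): lift angle of the red paddle, rad: 0 at rest (a spring holds it down), grows as its outer end is lifted. Lifting takes 2 to 6 N at the grip bar over an idle travel that differs from start to start and cannot be seen (0 to 0.53 rad), then 7 to 11 N as it draws the hidden pawl, until the firm stop, somewhere between 0.36 and 0.94 rad.
- paddle_pivot (a point): centre of the paddle's horizontal pivot pin, carried by the door: 180 mm from the hinge line along the door, 10 mm in front of its front face, 155 mm above the bench; axes as door_hinge, the pin along y. It sits between two steel cheeks, 47 mm over their outsides and 18 mm proud of the door.
- paddle_grip (a point): centre of the grip bar across the paddle's outer end, 66 mm from the pin: a round bar along y, diameter 13, 44 mm long, on a channel-shaped blade 30 mm wide. At rest the blade points out from the door and 0.45 rad below level, with this point 126 mm above the bench. Pinched from above across its flat ends (44 mm), the bar turns in the fingers as it rises, with a few N of drag.
- strike: steel catch for the pawl, hidden behind the rail above the door; origin at the lower edge of its front. The pawl passes under it only in the last 0.055 rad or so before the paddle's stop (under 4 mm of lift). Caught, a pulled door bears on it after 1 mm: 15 N is safe, over 25 N breaks it. With the door 0.1 rad open the pawl is past it and the paddle may be eased.
- latch_case: steel case of the latch on the hidden back of the door, 52 x 22 x 50 mm; origin level with the pivot pin. Its floor is the paddle's firm stop. It carries about 2.4 times whatever lift at the grip point exceeds the springs' and drag's 8 to 11 N: 13 to 15 N of lift shows that the stop is reached, over 30 N on the case (some 21 N of lift) breaks the latch.
- bur_pot: amber glass pot of burs, diameter 52, 50 high (65 over the burs), loose, standing on top of the extractor; origin at the centre of its underside. Leave alone.
- tip_stand: heavy black torch-tip stand, diameter 84, 36 high, with a brass tip up to 80 mm, loose, on the bench beside the extractor's end nearer the robot; origin at the centre of its underside. Leave alone.
- flux_jar: green glass jar with a white lid, diameter 56, 70 high, loose; origin at the centre of its underside. Leave alone.
- new_filter: new pleated filter cassette in a card frame, 40 x 190 x 124 mm high, standing ready on its long edge, loose; origin at the centre of its underside. Leave alone.
- ring_mandrel: ring mandrel: aluminium cone 150 high on a wooden foot 70 x 50 mm, loose; origin at the centre of its underside. Leave alone.
- rotary_tool: pink and black hand-held rotary tool, about 210 long and 38 thick, lying on the soldering board, loose. Leave alone.
- pumice: pale pumice block 58 x 26 x 18 mm, loose, lying on the soldering board. Leave alone.
- tweezers: steel tweezers with brown wooden grips, 160 mm long, loose, lying on the soldering board. Leave alone.
- solder_board: cream soldering board 260 x 200 x 12 mm, lying fixed on the bench, with a pumice block, tweezers and the rotary tool on it; origin at the centre of its underside.

How it is judged:
On the way, in this order (a step that is already met when the one before it is completed fails the run):
1. with the door still shut, the paddle is lifted through its idle travel to draw the pawl (value of joint paddle above 0.25 rad and value of joint door below 0.05 rad), for 0.1 s.
2. the door is drawn off its catch and ajar (value of joint door above 0.15 rad), for 0.1 s.
At the end, for the whole second after the job is handed in: the door stands open by at least 65 degrees (1.13 rad) and at rest (under 0.05 rad/s), and the paddle has dropped back to its rest (under 0.06 rad) (value of joint door above 1.13 rad and velocity of joint door between -0.05 and 0.05 rad/s and value of joint paddle below 0.06 rad); the robot touches nothing.
It fails at once if the paddle is forced against its stop (over 30 N on the latch case, some 21 N of lift at the grip bar) (contact force between latch_case and anything else above 30 N).
It fails at once if the door is wrenched against the catch (over 25 N on the strike) (contact force between strike and anything else above 25 N).
It fails at once if the door is flung (over 2 rad/s) (velocity of joint door above 2 rad/s).
It fails at once if another loose thing (bur pot, torch-tip stand, flux jar, ring mandrel, new filter, rotary tool, pumice, tweezers) is moved by more than 20 mm (distance of any of bur_pot, tip_stand, flux_jar, ring_mandrel, new_filter, rotary_tool, pumice, tweezers from where it was at the start of the episode above 0.02 m).
It also fails if it takes over 72 s, if anything falls off the work surface, if the arm or the gripper's body presses on something with over 40 N, if the wrist force passes 120 N, or if a joint passes its speed limit or range.

## Working session

There is one attempt and no reset: what is moved stays moved. The work goes in short steps, Python scripts to look and compute and a tool call to move; the robot and the scene stay as the last step left them, time stands still between calls to the robot, and variables do not carry over. Pictures are saved under pics/ and viewed, and the job is handed in when it is done.

Besides the shell and the picture viewer there is one more tool, called after ">>>" as name(argument=value, ...), one argument or row to a line, values as JSON. play_rows: Moves the arm, as the interface text tells. Its arguments: {"type":"object","properties":{"deltas":{"type":"array","items":{"type":"array","items":{"type":"array","items":{"type":"number"}}}},"grip_force":{"type":"number"}},"required":["deltas"]}

```bash
mkdir -p pics && cat > h.py <<'E'
import numpy as np, cv2
from station import ctrl, viewer, hand_in
from scipy.spatial.transform import Rotation as Ro
def cam(n,save=None):
    c=viewer.camera(n)
    if save: cv2.imwrite(f'pics/{save}.png',c['img'][:,:,::-1])
    c['R']=cv2.Rodrigues(np.array(c['rvec'],float))[0]; c['t']=np.array(c['tvec'],float).ravel()
    c['C']=-c['R'].T@c['t']
    return c
def ray(c,u,v):
    d=c['R'].T@np.array([(u-c['cx'])/c['fx'],(v-c['cy'])/c['fy'],1.]); return d/np.linalg.norm(d)
def onz(c,u,v,z):
    d=ray(c,u,v); return c['C']+d*(z-c['C'][2])/d[2]
def proj(c,p):
    q=c['R']@np.array(p,float)+c['t']; return np.array([c['fx']*q[0]/q[2]+c['cx'],c['fy']*q[1]/q[2]+c['cy']])
def tri(c1,p1,c2,p2):
    a,b=ray(c1,*p1),ray(c2,*p2); M=np.stack([a,-b],1); s=np.linalg.lstsq(M,c2['C']-c1['C'],rcond=None)[0]
    A=c1['C']+a*s[0];B=c2['C']+b*s[1]; return (A+B)/2,np.linalg.norm(A-B)
E
python3 - <<'E'
from h import *
for n in('side','top'):
    c=cam(n,n+'0'); print(n,c['C'].round(3),c['R'][2].round(2),c['fx'])
o=ctrl.get_obs(); print(o)
E
```

```text
side [-0.028  0.705  0.744] [ 0.54 -0.6  -0.59] 431.5186067637908
top [0.429 0.096 0.96 ] [ 0.11 -0.   -0.99] 384.17236823705815
{'time_s': 0.1, 'qpos': array([-1.40559591e+00,  3.00421903e-01,  1.52150693e+00,  3.71685578e-06,
        1.32063837e+00, -6.66010941e-02]), 'joint_vel': array([-2.30212130e-03, -2.60467626e-03, -8.41123265e-04,  3.87478940e-04,
       -4.65637481e-05, -1.16351702e-03]), 'tau': array([ 1.05426116e-03, -5.32645476e+01, -3.53281689e+01,  7.09385052e-02,
        2.35204009e-02, -5.62017726e-05]), 'ee_pos': array([ 0.12631433, -0.53507832,  0.20494467]), 'eef_rot': array([-1.6410917 ,  1.56982177,  1.73230154]), 'force': array([-0.16229401, -0.14732753, -0.39242938]), 'moment': array([ 0.04329032, -0.0500275 , -0.01135577]), 'grip_width': 0.09402865174971485}
```

View pics/side0.png

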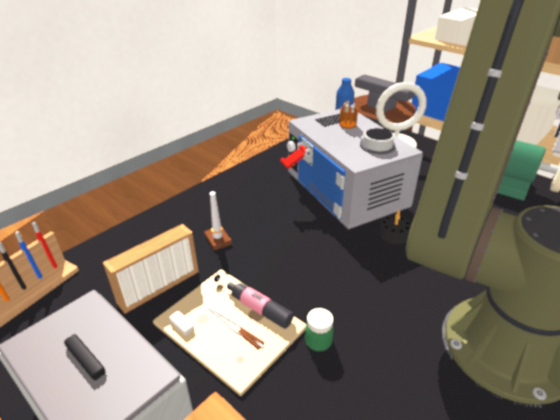

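View pics/top0.png

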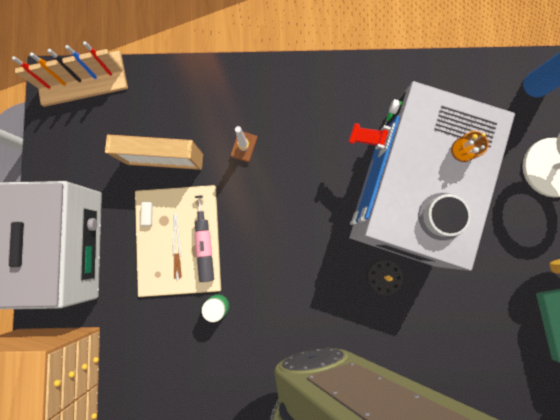

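```bash
cat > m.py <<'E'
from h import *
import sys
def red(img,side):
    h=cv2.cvtColor(img,cv2.COLOR_RGB2HSV)
    m=((h[...,0]<6)|(h[...,0]>174))&(h[...,1]>190)&(h[...,2]>120)
    n,l,s,ce=cv2.connectedComponentsWithStats(m.astype(np.uint8))
    return [(s[i].tolist(),ce[i].round(1).tolist(),i) for i in range(1,n) if s[i,4]>15],l
if __name__=='__main__':
    for n in('side','top'):
        c=cam(n); print(n,red(c['img'],n)[0])
        z=(280,110,150,110) if n=='side' else (330,60,200,230)
        x,y,w,hh=z; k=min(800//w,600//hh)
        cv2.imwrite(f'pics/z_{n}.png',cv2.resize(c['img'][y:y+hh,x:x+w,::-1],None,fx=k,fy=k,interpolation=cv2.INTER_CUBIC)); print(k)
    c=cam('top')
    for u,v in((413,83),(514,113),(472,271),(366,237)): print(onz(c,u,v,.19).round(4))
E
python3 m.py
```

```text
side [([281, 146, 24, 22, 226], [293.0, 157.4], 1), ([36, 233, 21, 35, 141], [46.2, 249.1], 2)]
5
top [([90, 49, 22, 26, 100], [100.4, 61.9], 1), ([22, 63, 28, 25, 113], [34.7, 75.2], 2), ([349, 124, 39, 21, 508], [367.5, 135.4], 3)]
2
[ 0.7666 -0.1909  0.19  ]
[ 0.6974 -0.3961  0.19  ]
[ 0.3764 -0.2846  0.19  ]
[ 0.4479 -0.078   0.19  ]
```

View pics/z_side.png

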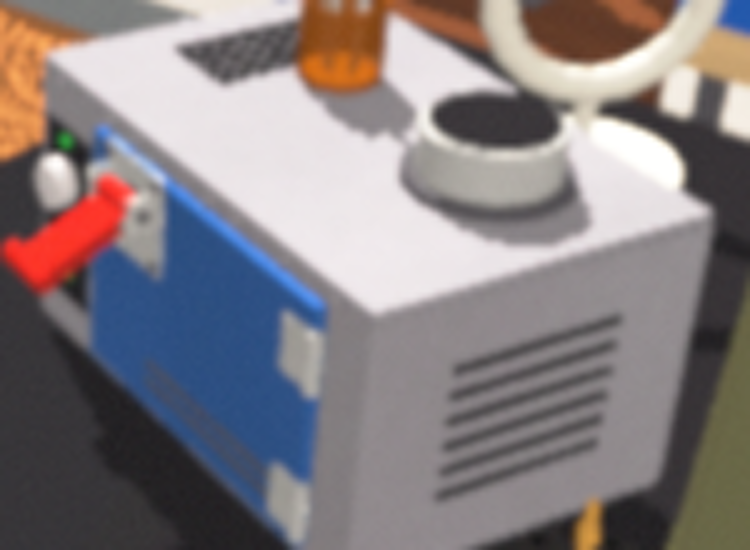

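View pics/z_top.png

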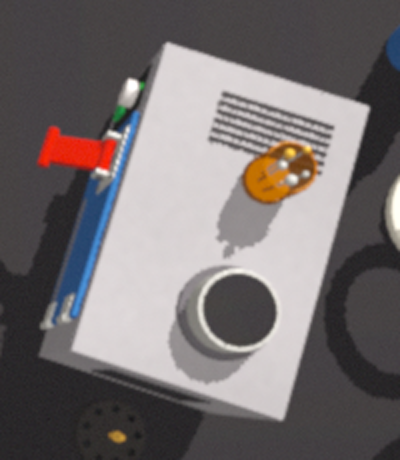

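```bash
cat > g.py <<'E'
from h import *
from m import red
def bar(n,far):
    c=cam(n); L,l=red(c['img'],n)
    return c,L,l
t=cam('top');s=cam('side')
k=4
for n,c,(x,y,w,h) in(('top',t,(340,110,60,50)),('side',s,(270,135,60,50))):
    cv2.imwrite(f'pics/zz_{n}.png',cv2.resize(c['img'][y:y+h,x:x+w,::-1],None,fx=12,fy=12,interpolation=cv2.INTER_NEAREST))
L,l=red(t['img'],'t'); 
i=[a for a in L if 330<a[1][0]<400][0][2]; m=(l==i)
ys,xs=np.nonzero(m)
pts=np.array([onz(t,u,v,.126)[:2] for u,v in zip(xs,ys)])
a=-.340
C=np.array([onz(t,u,v,.19)[:2] for u,v in((413,83),(514,113),(472,271),(366,237))])
u1=C[0]-C[3];u2=C[1]-C[2];v1=C[1]-C[0];v2=C[2]-C[3]
print('angles',[np.arctan2(*u[::-1]).round(3) for u in(u1,u2)],[ (np.arctan2(*v[::-1])+np.pi/2).round(3) for v in(v1,v2)])
u=np.array([np.cos(a),np.sin(a)]);n=np.array([-u[1],u[0]])
P=pts@np.stack([u,n],1)
print('n max',P[:,1].max(),'min',P[:,1].min())
far=P[P[:,1]>P[:,1].max()-.011]; print('bar u range',far[:,0].min(),far[:,0].max())
e=(far[:,0].min()+far[:,0].max())/2
g=u*e+n*(P[:,1].max()-.0065); print('grip',g, 'front face n coord',(C[0]@n,C[3]@n))
for c in(t,s):
    print(proj(c,[*g,.126]).round(1),[proj(c,[*(g+q*u*.022),.126]).round(1).tolist() for q in(-1,1)])
# mandrel, flux, tip positions
print('mandrel foot',onz(t,244,148,.02),'tip stand',onz(t,386,277,.036))
E
python3 g.py
```

```text
angles [np.float64(-0.341), np.float64(-0.334)] [np.float64(-0.325), np.float64(-0.333)]
n max 0.16115868845343184 min 0.08555469081101923
bar u range 0.64518283961834 0.6902354807664689
grip [ 0.6810626  -0.07686719] front face n coord (np.float64(0.07570451631685907), np.float64(0.07587510808844787))
[354.3 133.1] [[351.4, 142.2], [357.2, 124.0]]
[285.  163.6] [[288.8, 167.1], [281.4, 160.2]]
mandrel foot [0.68054171 0.17880321 0.02      ] tip stand [ 0.35618334 -0.15582228  0.036     ]
```

```bash
python3 -c "
import cv2,numpy as np
a=cv2.imread('pics/zz_top.png');b=cv2.imread('pics/zz_side.png');cv2.imwrite('pics/zz.png',cv2.resize(np.hstack([a,b]),(800,333)))"
```

```text
(no output)
```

View pics/zz.png

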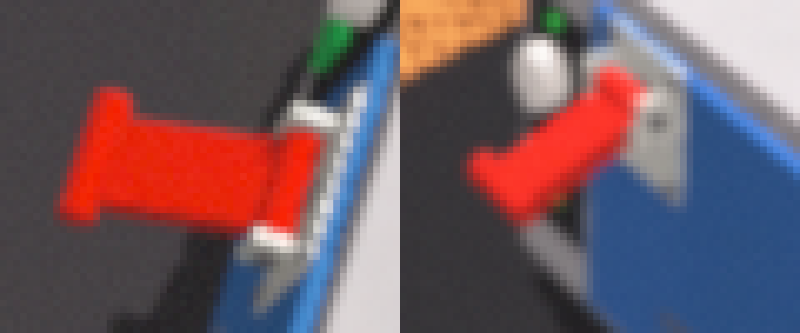

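```bash
cat > st.py <<'E'
from h import *
def pose():
    o=ctrl.get_obs(); R=Ro.from_euler('xyz',o['eef_rot']).as_matrix(); return o,np.array(o['ee_pos']),R
def show():
    o,p,R=pose(); print('t',round(o['time_s'],2),'p',p.round(4),'x',R[:,0].round(3),'yang',np.arctan2(R[1,1],R[0,1]).round(4),'F',np.round(o['force'],1),'M',np.round(o['moment'],2),'q',np.round(o['qpos'],2),'w',round(o['grip_width'],4))
def to(t):
    o,p,R=pose(); print('tool delta mm',((R.T@(np.array(t)-p))*1000).round(1))
E
python3 - <<'E'
from st import *
show(); to([.126,-.535,.42]); to([.33,-.2,.42]); to([.681,-.077,.25])
print(pose()[2].round(3))
t,s=cam('top'),cam('side'); print(tri(t,(555,167),s,(402,107)))
E
```

```text
t 0.35 p [ 0.1263 -0.5352  0.2053] x [-0.  0. -1.] yang -1.339 F [ 0.1 -0.2  0.4] M [ 0.02  0.02 -0.01] q [-1.41  0.3   1.52  0.    1.32 -0.07] w 0.0939
tool delta mm [-214.7   -0.4    0.3]
tool delta mm [-214.6 -279.5 -275.2]
tool delta mm [ -44.6 -318.6 -645.1]
[[-0.     0.23  -0.973]
 [ 0.    -0.973 -0.23 ]
 [-1.    -0.    -0.   ]]
(array([ 0.56735672, -0.47090816,  0.20198286]), np.float64(0.03074912668495044))
```

>>> play_rows(
  deltas=[
    [[-40, 0, 0, 0, 0, 0, 94], [-40, 0, 0, 0, 0, 0, 94], [-40, 0, 0, 0, 0, 0, 94], [-40, 0, 0, 0, 0, 0, 94], [-40, 0, 0, 0, 0, 0, 94], [-15, -15, -15, 0, 0, 0, 94], [0, -28, -27, 0, 0, 0, 94], [0, -28, -27, 0, 0, 0, 80], [0, -28, -27, 0, 0, 0, 70], [0, -28, -27, 0, 0, 0, 62]],
  ],
)

```text
time_s: 1.45
ee_pos: [0.2173, -0.382, 0.4204]
eef_rot: [2.042, 1.571, -0.868]
force: [-0.0, -0.2, -0.0]
grip_width: 0.0733
```

>>> play_rows(
  deltas=[
    [[0, -28, -27, 0, 0, 0, 62], [0, -28, -27, 0, 0, 0, 62], [0, -28, -27, 0, 0, 0, 62], [0, -28, -27, 0, 0, 0, 62], [0, -28, -27, 0, 0, 0, 62], [0, 0, 0, -0.14, 0, 0, 62], [0, 0, 0, -0.14, 0, 0, 62], [0, 0, 0, -0.14, 0, 0, 62], [0, 0, 0, -0.14, 0, 0, 62], [0, 0, 0, -0.14, 0, 0, 62]],
  ],
)

```text
time_s: 2.45
ee_pos: [0.3161, -0.2161, 0.4205]
eef_rot: [1.467, 1.571, -0.737]
force: [0.2, -0.3, 0.4]
grip_width: 0.0619
```

>>> play_rows(
  deltas=[
    [[0, 0, 0, -0.14, 0, 0, 62], [0, 0, 0, -0.14, 0, 0, 62], [0, 0, 0, -0.02, 0, 0, 62]],
  ],
)

```text
time_s: 2.75
ee_pos: [0.3161, -0.2161, 0.4205]
eef_rot: [1.308, 1.571, -0.599]
force: [0.1, -0.2, 0.1]
grip_width: 0.0621
```

```bash
python3 - <<'E'
from st import *
show(); to([.50,0,.40]);to([.681,-.077,.25])
E
```

```text
t 2.75 p [ 0.3161 -0.2161  0.4205] x [ 0. -0. -1.] yang -0.3361 F [ 0.1 -0.2  0.1] M [-0.03 -0.1  -0.04] q [-0.7  -0.15  1.52  0.    1.78 -0.36] w 0.0621
tool delta mm [  20.5  102.4 -264.7]
tool delta mm [ 170.5  298.6 -251.7]
```

>>> play_rows(
  deltas=[
    [[3, 15, -38, 0, 0, 0, 62], [3, 15, -38, 0, 0, 0, 62], [3, 15, -38, 0, 0, 0, 62], [3, 15, -38, 0, 0, 0, 62], [3, 14, -38, 0, 0, 0, 62], [3, 14, -38, 0, 0, 0, 62], [2, 14, -37, 0, 0, 0, 62], [0, 0, 0, 0, 0, 0, 62]],
  ],
)

```text
time_s: 3.55
ee_pos: [0.502, 0.0027, 0.3989]
eef_rot: [-1.476, 1.568, 2.897]
force: [-0.4, -0.6, 1.3]
grip_width: 0.0621
```

>>> play_rows(
  deltas=[
    [[20, 28, 2, 0, 0, 0, 62], [20, 28, 2, 0, 0, 0, 62], [20, 28, 2, 0, 0, 0, 62], [22, 28, 2, 0, 0, 0, 62], [22, 28, 2, 0, 0, 0, 62], [22, 28, 2, 0, 0, 0, 62], [24, 28, 1, 0, 0, 0, 62], [0, 0, 0, 0, 0, 0, 62]],
  ],
)

```text
time_s: 4.35
ee_pos: [0.6812, -0.0793, 0.2448]
eef_rot: [-1.37, 1.563, 2.999]
force: [-0.0, 0.2, -0.8]
grip_width: 0.0623
```

```bash
python3 - <<'E'
from st import *
show(); to([.681,-.077,.15]);to([.681,-.077,.105])
cam('top','t1');cam('side','s1')
c=cam('top');print(proj(c,[.681,-.077,.25]))
E
```

```text
t 4.35 p [ 0.6812 -0.0793  0.2448] x [-0.007  0.001 -1.   ] yang -0.3433 F [-0.   0.2 -0.8] M [-0.05 -0.02 -0.02] q [-0.17  0.6   1.   -0.    1.55  0.17] w 0.0623
tool delta mm [94.8 -0.2 -2.2]
tool delta mm [ 1.398e+02  1.000e-01 -2.300e+00]
[366.96532121 113.71845499]
```

View pics/s1.png

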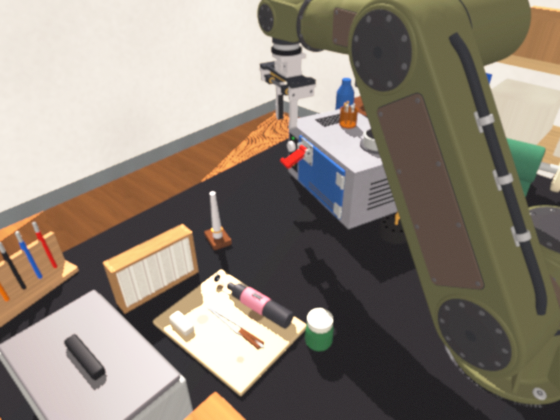

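View pics/t1.png

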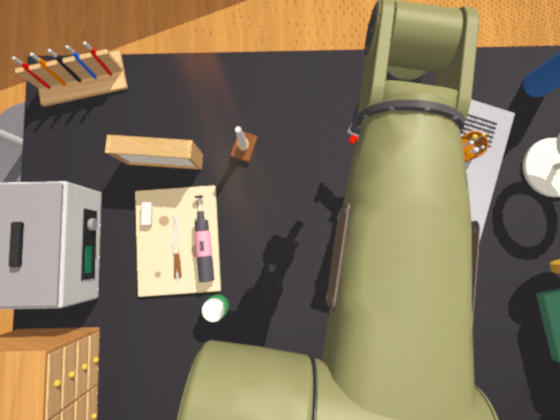

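>>> play_rows(
  deltas=[
    [[25, 0, -2, -0.008, 0, 0, 62], [25, 0, 0, 0, 0, 0, 62], [25, 0, 0, 0, 0, 0, 62], [19, 0, 0, 0, 0, 0, 62], [0, 0, 0, 0, 0, 0, 62]],
  ],
)

```text
time_s: 5.0
ee_pos: [0.6805, -0.0753, 0.156]
eef_rot: [-1.384, 1.569, 2.997]
force: [-0.7, 0.2, 0.7]
grip_width: 0.062
```

```bash
python3 - <<'E'
from st import *
show(); to([.681,-.077,.107])
c=cam('side')
x,y,w,h=240,60,120,150
cv2.imwrite('pics/s2.png',cv2.resize(c['img'][y:y+h,x:x+w,::-1],None,fx=4,fy=4,interpolation=cv2.INTER_CUBIC))
E
```

```text
t 5.0 p [ 0.6805 -0.0753  0.156 ] x [-0.002  0.    -1.   ] yang -0.3315 F [-0.7  0.2  0.7] M [-0.05 -0.06 -0.  ] q [-0.16  0.65  1.14 -0.    1.36  0.17] w 0.062
tool delta mm [49.   1.1  1.4]
```

View pics/s2.png

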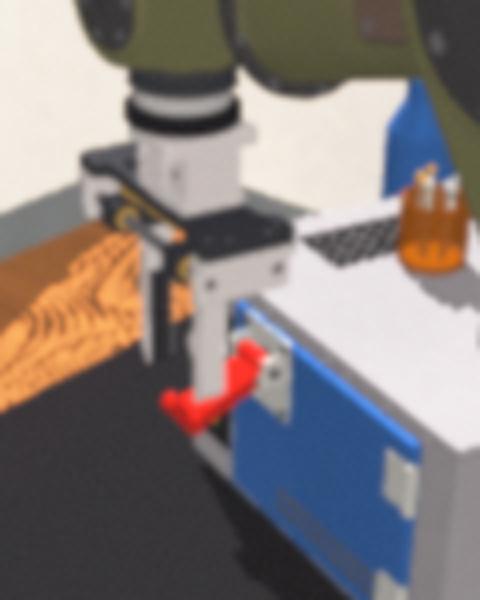

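>>> play_rows(
  deltas=[
    [[12, 0, 0, 0, 0, 0, 62], [12, 0, 0, 0, 0, 0, 62], [12, 0, 1, 0, 0, 0, 62], [9, 0.5, 0, 0, 0, 0, 62], [0, 0, 0, 0, 0, 0, 62], [0, 0, 0, 0, 0, 0, 62]],
  ],
)

```text
time_s: 5.65
ee_pos: [0.6818, -0.0769, 0.1114]
eef_rot: [-1.687, 1.571, 2.694]
force: [-0.3, -1.5, 0.1]
grip_width: 0.0618
```

```bash
python3 - <<'E'
from st import *
show(); to([.681,-.077,.107])
c=cam('side')
x,y,w,h=240,60,120,150
cv2.imwrite('pics/s3.png',cv2.resize(c['img'][y:y+h,x:x+w,::-1],None,fx=4,fy=4,interpolation=cv2.INTER_CUBIC))
print(proj(c,pose()[1]),proj(c,[.681,-.077,.126]))
E
```

```text
t 5.65 p [ 0.6818 -0.0769  0.1114] x [-0.  0. -1.] yang -0.3311 F [-0.3 -1.5  0.1] M [-0.05 -0.1   0.  ] q [-0.17  0.68  1.18  0.    1.28  0.17] w 0.0618
tool delta mm [ 4.4 -0.7  0.4]
[284.77574269 167.80186854] [285.08168376 163.59167616]
```

View pics/s3.png

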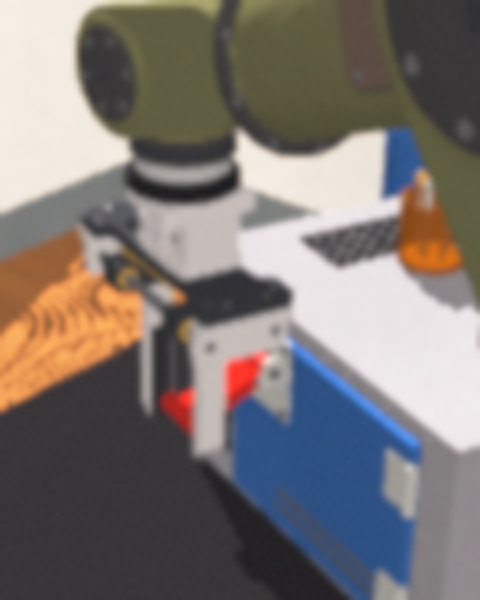

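>>> play_rows(
  deltas=[
    [[4, 0, 0, 0, 0, 0, 54], [0, 0, 0, 0, 0, 0, 48], [0, 0, 0, 0, 0, 0, 40], [0, 0, 0, 0, 0, 0, 40], [0, 0, 0, 0, 0, 0, 40], [0, 0, 0, 0, 0, 0, 40]],
  ],
  grip_force=25,
)

```text
time_s: 6.3
ee_pos: [0.6817, -0.0768, 0.1075]
eef_rot: [-1.808, 1.571, 2.573]
force: [-0.5, 0.0, -0.5]
grip_width: 0.0438
```

```bash
python3 - <<'E'
from st import *
show()
E
```

```text
t 6.3 p [ 0.6817 -0.0768  0.1075] x [-0.  0. -1.] yang -0.331 F [-0.5  0.  -0.5] M [ 0.02  0.04 -0.07] q [-0.17  0.69  1.18  0.    1.27  0.17] w 0.0438
```

>>> play_rows(
  deltas=[
    [[-3, 0, -1.4, 0, 0, 0, 40], [-3.1, 0, -1.2, 0, 0, 0, 40], [-3.1, 0, -1.0, 0, 0, 0, 40], [-3.2, 0, -0.9, 0, 0, 0, 40], [-3.2, 0, -0.7, 0, 0, 0, 40], [-3.2, 0, -0.6, 0, 0, 0, 40], [0, 0, 0, 0, 0, 0, 40], [0, 0, 0, 0, 0, 0, 40]],
  ],
)

```text
time_s: 7.1
ee_pos: [0.6835, -0.0713, 0.1262]
eef_rot: [-1.465, 1.57, 2.916]
force: [-2.2, 1.5, -6.6]
grip_width: 0.0436
```

```bash
python3 - <<'E'
from st import *
show()
c=cam('side')
x,y,w,h=240,60,120,150
cv2.imwrite('pics/s4.png',cv2.resize(c['img'][y:y+h,x:x+w,::-1],None,fx=4,fy=4,interpolation=cv2.INTER_CUBIC))
E
```

```text
t 7.1 p [ 0.6835 -0.0713  0.1262] x [-0.  0. -1.] yang -0.3309 F [-2.2  1.5 -6.6] M [ 0.13  0.24 -0.05] q [-0.16  0.67  1.16  0.    1.31  0.17] w 0.0436
```

View pics/s4.png

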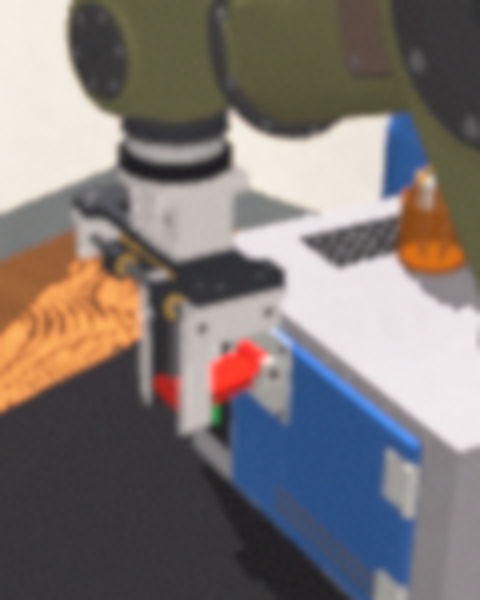

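>>> play_rows(
  deltas=[
    [[-1, 0, -0.2, 0, 0, 0, 40], [-1, 0, -0.1, 0, 0, 0, 40], [0, 0, 0, 0, 0, 0, 40]],
  ],
)

```text
time_s: 7.45
ee_pos: [0.6836, -0.071, 0.1282]
eef_rot: [-1.433, 1.57, 2.949]
force: [-2.4, 1.1, -8.8]
grip_width: 0.0437
```

>>> play_rows(
  deltas=[
    [[-1, 0, -0.1, 0, 0, 0, 40], [-0.5, 0, -0.1, 0, 0, 0, 40], [0, 0, 0, 0, 0, 0, 40]],
  ],
)

```text
time_s: 7.75
ee_pos: [0.6837, -0.0709, 0.1298]
eef_rot: [-1.289, 1.571, 3.092]
force: [-3.5, 0.6, -8.6]
grip_width: 0.0437
```

>>> play_rows(
  deltas=[
    [[-1, 0, -0.1, 0, 0, 0, 40], [-0.5, 0, 0, 0, 0, 0, 40], [0, 0, 0, 0, 0, 0, 40]],
  ],
)

```text
time_s: 8.05
ee_pos: [0.6838, -0.0707, 0.1313]
eef_rot: [-1.609, 1.571, 2.773]
force: [-3.6, -0.3, -7.8]
grip_width: 0.0435
```

>>> play_rows(
  deltas=[
    [[-1, 0, 0, 0, 0, 0, 40], [-0.5, 0, 0, 0, 0, 0, 40], [0, 0, 0, 0, 0, 0, 40]],
  ],
)

```text
time_s: 8.35
ee_pos: [0.6838, -0.0708, 0.1328]
eef_rot: [-0.217, 1.571, -2.119]
force: [-4.2, 1.0, -8.4]
grip_width: 0.0435
```

>>> play_rows(
  deltas=[
    [[-1, -0.3, 0, 0, 0, 0, 40], [-1, -0.2, 0, 0, 0, 0, 40], [0, 0, 0, 0, 0, 0, 40]],
  ],
)

```text
time_s: 8.65
ee_pos: [0.6838, -0.0707, 0.1352]
eef_rot: [1.777, 1.569, -0.125]
force: [2.0, -0.1, -8.3]
grip_width: 0.0435
```

>>> play_rows(
  deltas=[
    [[-1, 0, 0, 0, 0, 0, 40], [-0.5, 0, 0, 0, 0, 0, 40], [0, 0, 0, 0, 0, 0, 40]],
  ],
)

```text
time_s: 8.95
ee_pos: [0.6837, -0.0706, 0.1365]
eef_rot: [1.797, 1.57, -0.105]
force: [3.0, 0.6, -9.7]
grip_width: 0.0437
```

>>> play_rows(
  deltas=[
    [[-1, 0.2, 0.1, 0, 0, 0, 40], [-0.5, 0, 0, 0, 0, 0, 40], [0, 0, 0, 0, 0, 0, 40]],
  ],
)

```text
time_s: 9.25
ee_pos: [0.6837, -0.0707, 0.1379]
eef_rot: [2.121, 1.57, 0.22]
force: [3.6, 1.5, -8.4]
grip_width: 0.0438
```

>>> play_rows(
  deltas=[
    [[-1, 0, 0.1, 0, 0, 0, 40], [-0.5, 0, 0, 0, 0, 0, 40], [0, 0, 0, 0, 0, 0, 40]],
  ],
)

```text
time_s: 9.55
ee_pos: [0.6836, -0.0708, 0.1392]
eef_rot: [2.1, 1.571, 0.198]
force: [5.5, 0.1, -10.0]
grip_width: 0.0436
```

```bash
python3 - <<'E'
from st import *
show()
c=cam('side')
x,y,w,h=240,60,120,150
cv2.imwrite('pics/s5.png',cv2.resize(c['img'][y:y+h,x:x+w,::-1],None,fx=4,fy=4,interpolation=cv2.INTER_CUBIC))
E
```

```text
t 9.55 p [ 0.6836 -0.0708  0.1392] x [ 0.  0. -1.] yang -0.331 F [  5.5   0.1 -10. ] M [ 0.24 -1.12 -0.03] q [-0.16  0.66  1.15  0.    1.33  0.17] w 0.0436
```

View pics/s5.png

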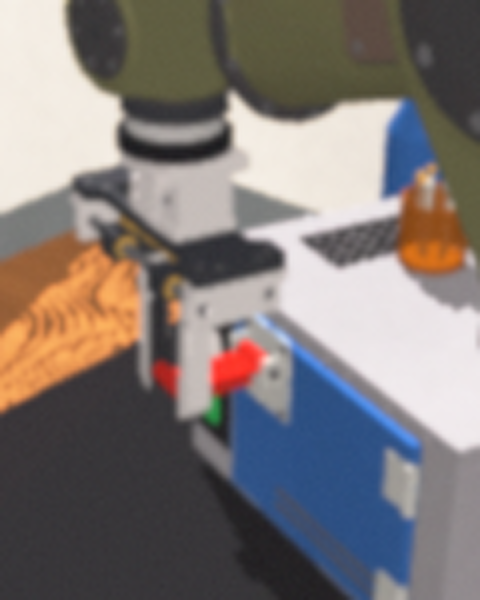

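```bash
cat > ov.py <<'E'
from st import *
def ov(name):
    o,p,R=pose(); c=cam('side'); k=10
    x,y,w,h=265,125,60,55
    im=cv2.resize(c['img'][y:y+h,x:x+w,::-1],None,fx=k,fy=k,interpolation=cv2.INTER_CUBIC)
    g=p-R[:,0]*.019
    for s in(-.022,0,.022):
        q=proj(c,g+R[:,1]*s); cv2.circle(im,tuple(int(a) for a in ((q-[x,y])*k+k/2)),5,(0,255,0),-1)
    q=proj(c,p); cv2.circle(im,tuple(int(a) for a in ((q-[x,y])*k+k/2)),5,(255,255,0),-1)
    n=np.array([.3287,.9444]); piv=np.array([.6817,-.0768])-n*.0594
    for th in np.arange(0,.95,.1):
        q=np.array([*(piv+n*.066*np.cos(th-.45)),.155+.066*np.sin(th-.45)]); q=proj(c,q); cv2.circle(im,tuple(int(a) for a in ((q-[x,y])*k+k/2)),2,(255,0,255),-1)
    cv2.imwrite(f'pics/{name}.png',im)
if __name__=='__main__':
    import sys; show(); ov(sys.argv[1])
E
python3 ov.py o1
```

```text
t 9.6 p [ 0.6836 -0.0708  0.1391] x [ 0.  0. -1.] yang -0.331 F [  6.2   0.7 -10.9] M [ 0.28 -1.11 -0.03] q [-0.16  0.66  1.15  0.    1.33  0.17] w 0.0436
```

View pics/o1.png

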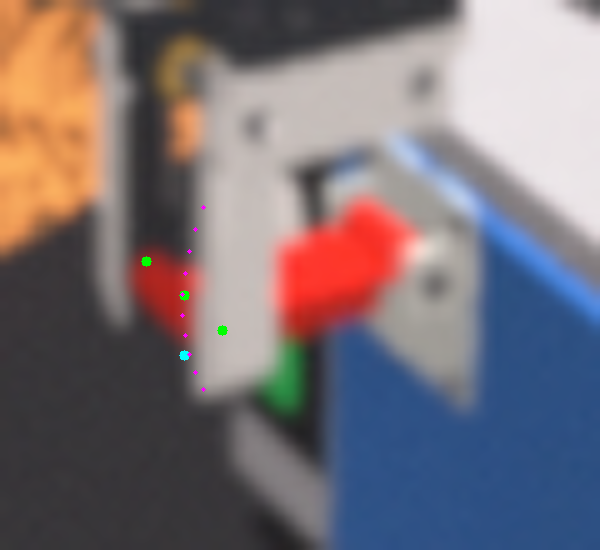

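>>> play_rows(
  deltas=[
    [[0, 0.4, 0, 0, 0, 0, 40], [0, 0, 0, 0, 0, 0, 40], [-1, 0, 0.1, 0, 0, 0, 40], [-0.5, 0, 0, 0, 0, 0, 40], [0, 0, 0, 0, 0, 0, 40]],
  ],
  grip_force=40,
)

```text
time_s: 10.15
ee_pos: [0.6836, -0.071, 0.14]
eef_rot: [-1.454, 1.57, 2.927]
force: [3.0, 0.9, -18.1]
grip_width: 0.0434
```

>>> play_rows(
  deltas=[
    [[-1, 0, 0.1, 0, 0, 0, 40], [-0.5, 0, 0.1, 0, 0, 0, 40], [0, 0, 0, 0, 0, 0, 40]],
  ],
)

```text
time_s: 10.45
ee_pos: [0.6835, -0.0712, 0.1411]
eef_rot: [-1.502, 1.569, 2.88]
force: [5.5, 0.8, -22.3]
grip_width: 0.0436
```

>>> play_rows(
  deltas=[
    [[1.2, 0.2, 0, 0, 0, 0, 40], [0, 0, 0, 0, 0, 0, 40]],
  ],
)

```text
time_s: 10.65
ee_pos: [0.6836, -0.0712, 0.1406]
eef_rot: [-1.488, 1.57, 2.893]
force: [1.5, 1.8, -17.9]
grip_width: 0.0433
```

```bash
python3 ov.py o2
```

```text
t 10.65 p [ 0.6836 -0.0712  0.1406] x [-0.001  0.    -1.   ] yang -0.331 F [  1.5   1.8 -17.9] M [ 0.53 -0.59 -0.17] q [-0.16  0.66  1.14  0.    1.34  0.17] w 0.0433
```

View pics/o2.png

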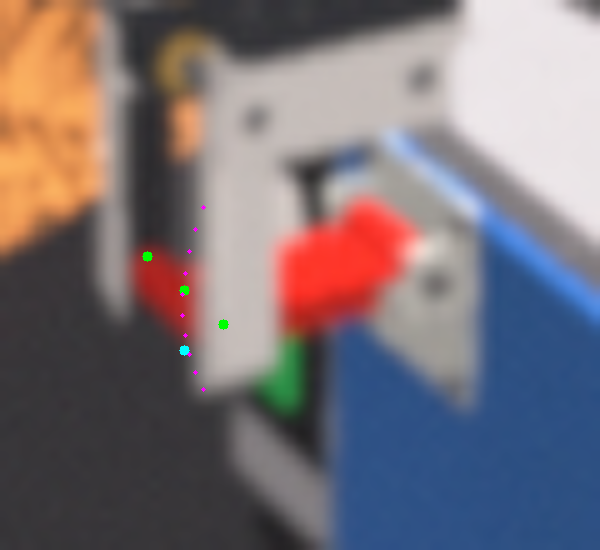

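>>> play_rows(
  deltas=[
    [[0.8, 0, 0, 0, 0, 0, 40], [0, 0, 0, 0, 0, 0, 40]],
  ],
)

```text
time_s: 10.9
ee_pos: [0.6837, -0.0712, 0.1403]
eef_rot: [-1.484, 1.57, 2.898]
force: [-0.6, 2.7, -15.8]
grip_width: 0.0432
```

>>> play_rows(
  deltas=[
    [[0, -0.4, -0.9, -0.005, 0, 0, 40], [0, -0.4, -0.9, -0.005, 0, 0, 40], [0, 0, 0, 0, 0, 0, 40]],
  ],
)

```text
time_s: 11.2
ee_pos: [0.6836, -0.0694, 0.1403]
eef_rot: [-1.117, 1.57, -3.008]
force: [-1.5, 1.3, -15.2]
grip_width: 0.0434
```

>>> play_rows(
  deltas=[
    [[0, -0.6, -1.3, -0.007, 0, 0, 40], [0, -0.5, -1.4, -0.008, 0, 0, 40], [0, 0, 0, 0, 0, 0, 40]],
  ],
)

```text
time_s: 11.5
ee_pos: [0.6835, -0.0662, 0.1402]
eef_rot: [-1.541, 1.57, 2.866]
force: [-3.8, 2.4, -15.3]
grip_width: 0.0433
```

>>> play_rows(
  deltas=[
    [[0, -1, -1.8, -0.01, 0, 0, 40], [0, -0.8, -1.8, -0.01, 0, 0, 40], [0, -0.8, -1.8, -0.01, 0, 0, 40], [0, 0, 0, 0, 0, 0, 40]],
  ],
)

```text
time_s: 11.9
ee_pos: [0.6828, -0.0602, 0.1403]
eef_rot: [2.121, 1.57, 0.275]
force: [0.5, 1.2, -15.7]
grip_width: 0.0433
```

```bash
python3 ov.py o3
```

```text
t 11.9 p [ 0.6828 -0.0602  0.1403] x [ 0.  0. -1.] yang -0.275 F [  0.5   1.2 -15.7] M [ 0.33 -0.19 -0.13] q [-0.14  0.66  1.15  0.    1.33  0.13] w 0.0433
```

View pics/o3.png

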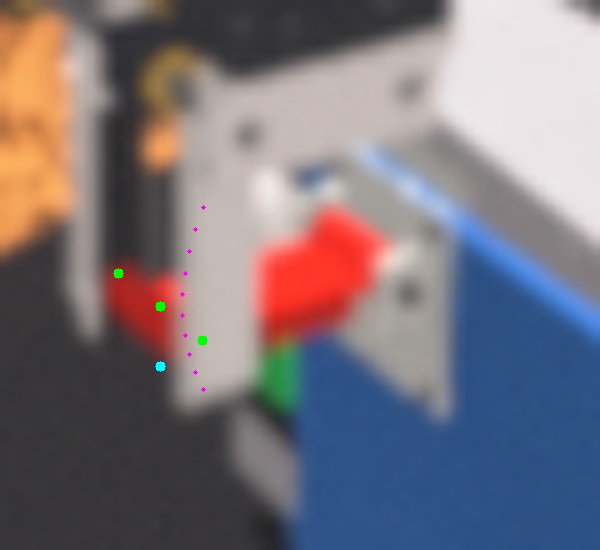

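>>> play_rows(
  deltas=[
    [[0, -1.5, -3.6, -0.02, 0, 0, 40], [0, -1.5, -3.6, -0.02, 0, 0, 40], [0, -1.5, -3.6, -0.02, 0, 0, 40], [0, -1.5, -3.6, -0.02, 0, 0, 40], [0, -1.5, -3.6, -0.02, 0, 0, 40], [0, -1.5, -3.6, -0.02, 0, 0, 40], [0, -1.5, -3.6, -0.02, 0, 0, 40], [0, 0, 0, 0, 0, 0, 40]],
  ],
)

```text
time_s: 12.75
ee_pos: [0.6778, -0.033, 0.1403]
eef_rot: [2.543, 1.57, 0.837]
force: [3.2, 2.0, -15.9]
grip_width: 0.0434
```

>>> play_rows(
  deltas=[
    [[1, -1.5, -3.6, -0.02, 0, 0, 40], [1, -1.5, -3.6, -0.02, 0, 0, 40], [1, -1.5, -3.6, -0.02, 0, 0, 40], [0, 0, 0, 0, 0, 0, 40]],
  ],
)

```text
time_s: 13.15
ee_pos: [0.6747, -0.022, 0.138]
eef_rot: [1.557, 1.57, -0.088]
force: [0.9, 1.4, -6.6]
grip_width: 0.0433
```

```bash
cat > hg.py <<'E'
from st import *
show(); o,p,R=pose()
n=np.array([.3287,.9444]);u=np.array([.9444,-.3287]); piv=np.array([.6817,-.0768])-n*.0594; H=piv-n*.01-u*.18
d=p[:2]-H; a=np.arctan2(R[1,1],R[0,1]); uu=np.array([np.cos(a),np.sin(a)]);nn=np.array([-uu[1],uu[0]])
F=o['force'][:2]
print('hinge',H.round(4),'yaw open',(a+.335).round(3),'u,n of tcp',(d@uu).round(4),(d@nn).round(4),'Fu,Fn',(F@uu).round(1),(F@nn).round(1),'radius',np.hypot(*d).round(4))
E
python3 hg.py; python3 -c "
from h import *
cam('side','s6')"
```

```text
t 13.15 p [ 0.6747 -0.022   0.138 ] x [ 0.001 -0.    -1.   ] yang -0.0745 F [ 0.9  1.4 -6.6] M [ 0.16 -0.17 -0.08] q [-0.09  0.64  1.19 -0.    1.31 -0.01] w 0.0433
hinge [ 0.4889 -0.0832] yaw open 0.261 u,n of tcp 0.1807 0.0749 Fu,Fn 0.7 1.5 radius 0.1956
```

View pics/s6.png

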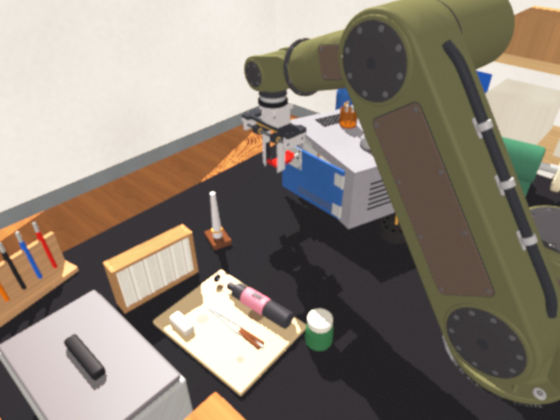

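>>> play_rows(
  deltas=[
    [[0, -2.3, -5.4, -0.03, 0, 0, 40], [0, -3.1, -7.1, -0.04, 0, 0, 40], [0, -3.1, -7.1, -0.04, 0, 0, 40], [0, -3.1, -7.1, -0.04, 0, 0, 40], [0, -3.1, -7.1, -0.04, 0, 0, 40], [0, -3.1, -7.1, -0.04, 0, 0, 40], [0, -3.1, -7.1, -0.04, 0, 0, 40], [0, -2.3, -5.4, -0.03, 0, 0, 40], [0, 0, 0, 0, 0, 0, 40]],
  ],
)

```text
time_s: 14.1
ee_pos: [0.6483, 0.0308, 0.1375]
eef_rot: [2.003, 1.57, 0.661]
force: [4.3, 4.0, -5.8]
grip_width: 0.0433
```

```bash
python3 hg.py
```

```text
t 14.1 p [0.6483 0.0308 0.1375] x [ 0.001  0.001 -1.   ] yang 0.2281 F [ 4.3  4.  -5.8] M [ 0.53 -0.95  0.04] q [-0.01  0.58  1.29  0.    1.28 -0.24] w 0.0433
hinge [ 0.4889 -0.0832] yaw open 0.563 u,n of tcp 0.1811 0.075 Fu,Fn 5.1 3.0 radius 0.196
```

>>> play_rows(
  deltas=[
    [[0, -2.0, -5.4, -0.03, 0, 0, 40], [0, -3.0, -7.1, -0.04, 0, 0, 40], [0, -3.1, -7.1, -0.04, 0, 0, 40], [0, -3.1, -7.1, -0.04, 0, 0, 40], [0, -3.1, -7.1, -0.04, 0, 0, 40], [0, -3.1, -7.1, -0.04, 0, 0, 40], [0, -3.1, -7.1, -0.04, 0, 0, 40], [0, -2.3, -5.4, -0.03, 0, 0, 40], [0, 0, 0, 0, 0, 0, 40]],
  ],
)

```text
time_s: 15.0
ee_pos: [0.6082, 0.0727, 0.1375]
eef_rot: [2.203, 1.57, 1.16]
force: [3.1, 4.9, -5.9]
grip_width: 0.0437
```

```bash
python3 hg.py; python3 -c "
from h import *
cam('side','s7')"
```

```text
t 15.0 p [0.6082 0.0727 0.1375] x [ 0.     0.001 -1.   ] yang 0.5281 F [ 3.1  4.9 -5.9] M [ 0.85 -0.73 -0.06] q [ 0.06  0.5   1.41  0.    1.23 -0.47] w 0.0437
hinge [ 0.4889 -0.0832] yaw open 0.863 u,n of tcp 0.1816 0.0745 Fu,Fn 5.1 2.7 radius 0.1963
```

View pics/s7.png

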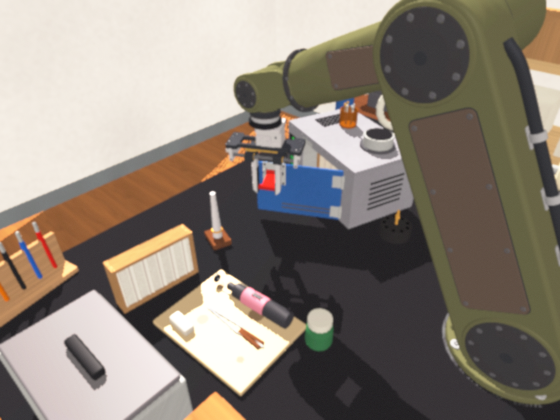

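>>> play_rows(
  deltas=[
    [[0, -2.3, -5.4, -0.03, 0, 0, 40], [0, -3.1, -7.1, -0.04, 0, 0, 40], [0, -3.1, -7.1, -0.04, 0, 0, 40], [0, -3.1, -7.1, -0.04, 0, 0, 40], [0, -3.1, -7.1, -0.04, 0, 0, 40], [0, -3.1, -7.1, -0.04, 0, 0, 40], [0, -3.1, -7.1, -0.04, 0, 0, 40], [0, -3.1, -7.1, -0.04, 0, 0, 40], [0, -3.1, -7.1, -0.04, 0, 0, 40], [0, -3.1, -7.1, -0.04, 0, 0, 40]],
  ],
)

```text
time_s: 16.05
ee_pos: [0.5411, 0.1063, 0.1376]
eef_rot: [1.787, 1.569, 1.134]
force: [3.1, 9.6, -5.9]
grip_width: 0.0434
```

>>> play_rows(
  deltas=[
    [[0, -2.3, -5.4, -0.03, 0, 0, 40], [0, -0.7, -1.8, -0.01, 0, 0, 40], [0, 0, 0, 0, 0, 0, 40], [0, 0, 0, 0, 0, 0, 40]],
  ],
)

```text
time_s: 16.45
ee_pos: [0.5336, 0.1082, 0.1376]
eef_rot: [1.971, 1.569, 1.357]
force: [0.8, 10.5, -5.6]
grip_width: 0.0435
```

```bash
python3 hg.py; python3 -c "
from h import *
cam('side','s8'); cam('top','t8')"
```

```text
t 16.45 p [0.5336 0.1082 0.1376] x [ 0.     0.002 -1.   ] yang 0.9567 F [ 0.8 10.5 -5.6] M [ 1.8  -0.46 -0.04] q [ 0.13  0.35  1.62  0.    1.17 -0.83] w 0.0435
hinge [ 0.4889 -0.0832] yaw open 1.292 u,n of tcp 0.1822 0.0738 Fu,Fn 9.1 5.4 radius 0.1965
```

View pics/s8.png

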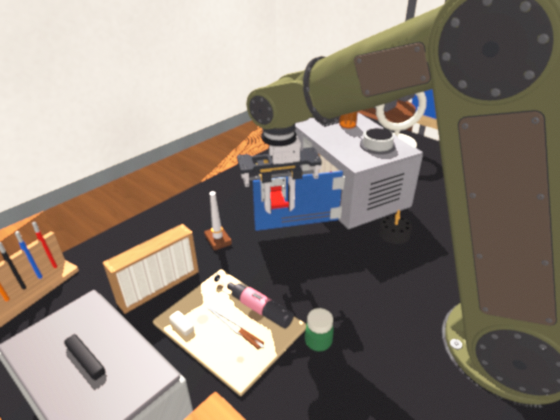

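View pics/t8.png

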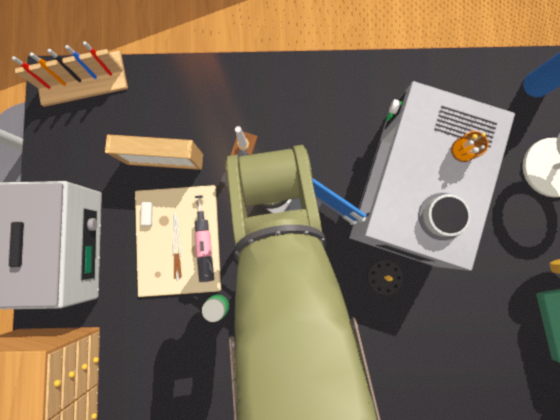

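```bash
python3 - <<'E'
from h import *
t=cam('top'); a=onz(t,313,180,.176);b=onz(t,362,218,.176);print(a,b,np.arctan2(*(a-b)[1::-1])+.335,np.linalg.norm(a-b))
E
```

```text
[0.56803824 0.02309672 0.176     ] [ 0.48714761 -0.07471243  0.176     ] 1.2147924595209472 0.12692487446031128
```

>>> play_rows(
  deltas=[
    [[3, 0.4, 0, 0, 0, 0, 40], [3, 0.2, 0.1, 0, 0, 0, 40], [3, 0, 0.3, 0, 0, 0, 40], [3, 0, 0.5, 0, 0, 0, 40], [3, 0, 0.6, 0, 0, 0, 40], [3, 0, 0.8, 0, 0, 0, 40], [3, 0, 1, 0, 0, 0, 40], [3, 0, 1.2, 0, 0, 0, 40], [0, 0, 0, 0, 0, 0, 40]],
  ],
)

```text
time_s: 17.5
ee_pos: [0.5382, 0.1049, 0.1135]
eef_rot: [1.061, 1.57, 0.445]
force: [0.6, 6.1, 0.8]
grip_width: 0.0435
```

```bash
python3 hg.py
```

```text
t 17.5 p [0.5382 0.1049 0.1135] x [ 0.001  0.    -1.   ] yang 0.9549 F [0.6 6.1 0.8] M [ 0.83 -0.6   0.02] q [ 0.13  0.39  1.63  0.    1.12 -0.83] w 0.0435
hinge [ 0.4889 -0.0832] yaw open 1.29 u,n of tcp 0.182 0.0684 Fu,Fn 5.3 3.0 radius 0.1944
```

>>> play_rows(
  deltas=[
    [[0, 0.4, 0, 0, 0, 0, 46], [0, 0, 0, 0, 0, 0, 50], [0, 0, 0, 0, 0, 0, 56], [0, 0, 0, 0, 0, 0, 60], [0, 0, 0, 0, 0, 0, 60]],
  ],
)

```text
time_s: 18.0
ee_pos: [0.5382, 0.1048, 0.1133]
eef_rot: [-1.252, 1.571, -1.869]
force: [0.5, 0.1, 1.1]
grip_width: 0.0597
```

```bash
python3 hg.py; python3 - <<'E'
from h import *
c=cam('side'); x,y,w,h=220,110,150,140
cv2.imwrite('pics/s9.png',cv2.resize(c['img'][y:y+h,x:x+w,::-1],None,fx=4,fy=4,interpolation=cv2.INTER_CUBIC))
E
```

```text
t 18.0 p [0.5382 0.1048 0.1133] x [-0. -0. -1.] yang 0.954 F [0.5 0.1 1.1] M [ 0.04 -0.18  0.02] q [ 0.13  0.39  1.63 -0.    1.13 -0.83] w 0.0597
hinge [ 0.4889 -0.0832] yaw open 1.289 u,n of tcp 0.1819 0.0685 Fu,Fn 0.4 -0.3 radius 0.1944
```

View pics/s9.png

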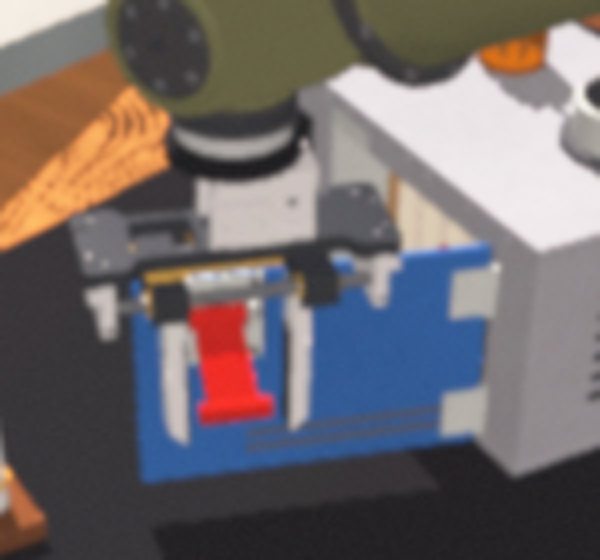

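>>> play_rows(
  deltas=[
    [[-10, 0, 0, 0, 0, 0, 62], [-15, 0, 0, 0, 0, 0, 62], [-20, 0, 0, 0, 0, 0, 62], [-25, 0, 0, 0, 0, 0, 62], [-30, 0, 0, 0, 0, 0, 62], [-30, 0, 0, 0, 0, 0, 62], [-30, 0, 0, 0, 0, 0, 62], [-20, 0, 0, 0, 0, 0, 62], [0, 0, 0, 0, 0, 0, 62]],
  ],
)

```text
time_s: 18.95
ee_pos: [0.5388, 0.105, 0.2967]
eef_rot: [0.742, 1.565, 0.125]
force: [-0.1, 0.3, 0.1]
grip_width: 0.0622
```

>>> play_rows(
  deltas=[
    [[0, -25, -15, 0, 0, 0, 62], [0, -25, -15, 0, 0, 0, 62], [0, -25, -15, 0, 0, 0, 62], [0, -25, -15, 0, 0, 0, 62], [0, -25, -15, 0, 0, 0, 62], [0, -25, -15, 0, 0, 0, 62], [0, 0, 0, 0, 0, 0, 62], [0, 0, 0, 0, 0, 0, 62]],
  ],
)

```text
time_s: 19.75
ee_pos: [0.378, 0.0346, 0.2931]
eef_rot: [0.904, 1.57, 0.287]
force: [0.1, -0.4, -0.4]
grip_width: 0.0623
```

```bash
python3 hg.py; python3 - <<'E'
from h import *
c=cam('side','s10');t=cam('top','t10')
im=np.hstack([c['img'][90:290,180:430],t['img'][60:260,200:540]])[:,:,::-1]
cv2.imwrite('pics/f.png',cv2.resize(im,(800,271),interpolation=cv2.INTER_CUBIC))
E
```

```text
t 19.75 p [0.378  0.0346 0.2931] x [ 0.  0. -1.] yang 0.9535 F [ 0.1 -0.4 -0.4] M [ 0.07 -0.13 -0.03] q [-0.01 -0.15  1.81  0.    1.49 -0.96] w 0.0623
hinge [ 0.4889 -0.0832] yaw open 1.288 u,n of tcp 0.0318 0.1586 Fu,Fn -0.2 -0.3 radius 0.1617
```

View pics/s10.png

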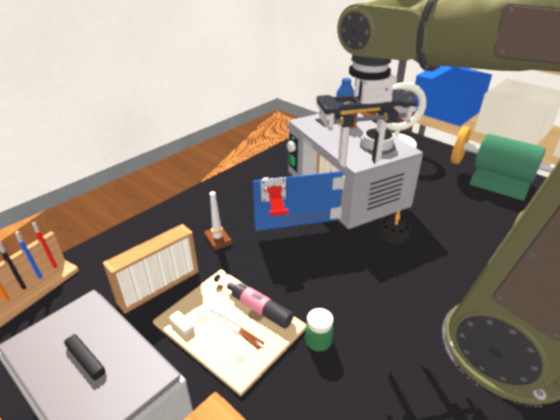

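View pics/t10.png

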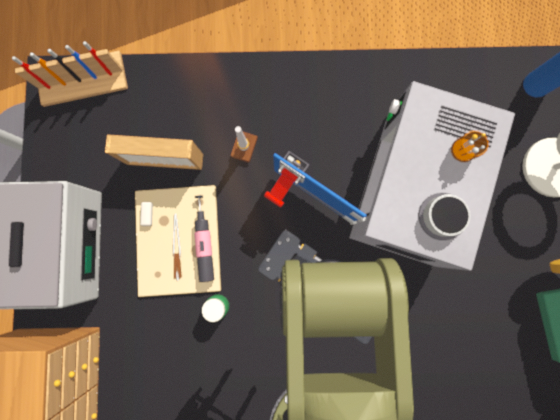

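```bash
python3 - <<'E'
from h import *
from m import red
t=cam('top'); a=onz(t,276,156,.176);b=onz(t,362,218,.176);print(np.arctan2(*(a-b)[1::-1])+.335,np.linalg.norm(a-b))
s=cam('side'); 
L1=red(t['img'],0);L2=red(s['img'],0); print(L1[0],L2[0])
g=tri(t,(274.5,199),s,(279,212)); print('grip',g)
H=np.array([.4889,-.0832])
for ps in (1.2,1.25,1.29):
    A=ps-.335;u=np.array([np.cos(A),np.sin(A)]);n=np.array([-u[1],u[0]])
    for th in(0,.1,.3):
        G=np.array([*(H+.18*u+(.01+.066*np.cos(th-.45))*n),.155+.066*np.sin(th-.45)]); print(ps,th,proj(t,G).round(1),proj(s,G).round(1))
E
```

```text
1.250619426229184 0.2185719262735458
[([90, 49, 22, 26, 98], [100.3, 61.7], 1), ([22, 63, 28, 25, 112], [34.6, 75.1], 2), ([265, 169, 32, 38, 517], [280.7, 187.6], 3)] [([268, 187, 19, 28, 320], [276.2, 201.1], 1), ([36, 233, 21, 35, 142], [46.2, 249.2], 2)]
grip (array([0.53629316, 0.10399617, 0.12836307]), np.float64(0.00011708937062479479))
1.2 0 [276.7 191.6] [275.5 209. ]
1.2 0.1 [275.9 192.1] [275.6 207.6]
1.2 0.3 [274.9 192.4] [275.6 204. ]
1.25 0 [275.4 195.8] [277.4 211.1]
1.25 0.1 [274.7 196.3] [277.6 209.6]
1.25 0.3 [273.7 196.7] [277.7 206.1]
1.29 0 [274.6 199.1] [279.1 212.7]
1.29 0.1 [273.9 199.8] [279.3 211.3]
1.29 0.3 [272.9 200.3] [279.6 207.7]
```

```bash
python3 - <<'E'
import cv2,numpy as np
a=cv2.imread('pics/s10.png')[165:225,245:305];b=cv2.imread('pics/t10.png')[150:210,255:315]
cv2.imwrite('pics/f2.png',cv2.resize(np.hstack([a,b]),(800,400),interpolation=cv2.INTER_CUBIC))
E
```

```text
(no output)
```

View pics/f2.png

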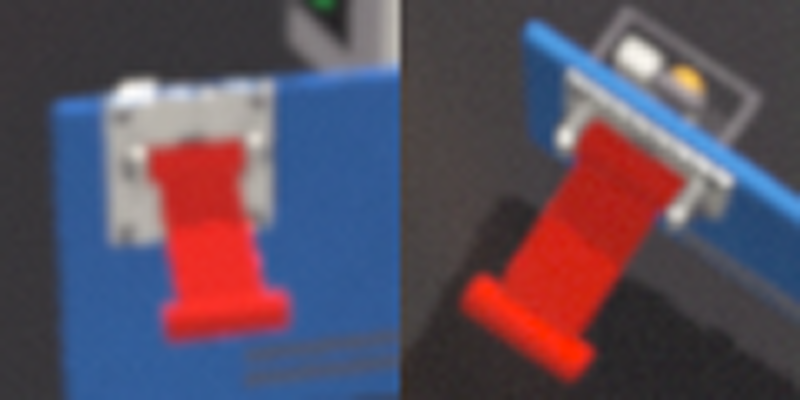

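```bash
python3 -c "
from station import hand_in; print(hand_in())"
```

```text
the job is handed in; nothing more can be done
None
```

The service door is open, the paddle has dropped back, the gripper is clear, and I handed the job in at about 20 s of the 72 s allowed. `hand_in` gives no verdict, so I don't know how it was judged.

**What I did:** I pinched the paddle's grip bar from above and lifted it along its arc to the firm stop. I held about 15 N of lift while drawing the door off its catch, and felt no resistance from the catch. I swung the door open along its arc, set the paddle down, let go and backed away.

**Last checks:**
- **Door angle:** the last picture's door edge gives 1.25 rad and the final gripper angle gives 1.29 rad. An earlier, partly hidden view gave 1.21. All are above the required 1.13.
- **Paddle:** the bar measures 128 mm above the bench (126 at rest), and both views match it at rest on a door at 1.29 rad.
- **Clearance:** the wrist force reads about zero, and the other things look unmoved. I judged that by eye and did not measure them.

**What went less well:**
- **Grip slip:** at 25 N of grip the bar slipped a few mm in the fingers, which hid the stop.
- **Force peak:** after I raised the grip to 40 N, one reading showed 22.3 N of lift, just over the stated limit of about 21 N. I eased off at once. The load on the latch case works out at 27 to 34 N against its 30 N limit, so it may have been passed. The latch still drew the pawl and released normally afterwards.

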